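# Clear the leatherworker's slab: thread, edge paint and iron back to their trays

## Task

The stitching is finished, so clear the marble slab: stand both thread spools in the tray that holds the red spool, stand both edge-paint bottles in the white tray with the orange bottle, and lay the pricking iron flat and lengthways in the felt-lined tray beside the other iron. Each must rest on its tray's floor, spools and bottles upright; set things down rather than dropping them, and leave the mallet and the glue jar where they are.

Things in the scene. Friction and masses are not known exactly. Their poses are not given: they have to be found in the camera images.
- navy_spool (a point): Navy-blue thread spool with white end flanges, 40 mm in diameter, 48 mm high, 45 g, standing upright on the marble slab (whose top is 20 mm above the bench). This point is its centre, 24 mm above its underside; z is its upright axis. Belongs in the thread tray.
- tan_spool (a point): Tan thread spool with white end flanges, 40 mm in diameter, 48 mm high, 45 g, standing upright on the marble slab (whose top is 20 mm above the bench). This point is its centre, 24 mm above its underside; z is its upright axis. Belongs in the thread tray.
- brown_bottle (a point): Brown edge-paint bottle with white cap, standing upright on the marble slab (top 20 mm above the bench): body 32 mm in diameter for the lower 44 mm, then sloping in to a 20 mm cap; 72 mm high, 50 g. This point is on its axis, 36 mm above its underside; z is its upright axis. Belongs in the paint tray.
- teal_bottle (a point): Teal (blue-green) edge-paint bottle with white cap, standing upright on the marble slab (top 20 mm above the bench): body 32 mm in diameter for the lower 44 mm, then sloping in to a 20 mm cap; 72 mm high, 50 g. This point is on its axis, 36 mm above its underside; z is its upright axis. Belongs in the paint tray.
- iron (a point): Steel pricking iron (toothed stitching punch) lying flat on the marble slab (top 20 mm above the bench): 130 mm long along its x, square shank 12 x 12 mm, flat head 26 mm wide with five teeth over the last 26 mm at +x, 110 g. This point is the middle of its length and thickness (6 mm above the slab), near its balance point; z up. Belongs in the iron tray.
- thread_tray (a point): Fixed pale bare-wood tray, 118 x 176 x 30 mm high, walls 4 mm, floor 6 mm: inside 110 (x) by 168 mm (y), 24 deep; z up. A fixed dark red spool of the same size stands at its -y end. This point is the centre of the free floor, on the floor's top: free 55 mm either way in x, 62 mm in y. Two fit side by side along y, 28 mm either side of this point.
- paint_tray (a point): Fixed white-painted tray, 118 x 176 x 30 mm high, walls 4 mm, floor 6 mm: inside 110 (x) by 168 mm (y), 24 deep; z up. A fixed orange bottle of the same size stands at its -y end. This point is the centre of the free floor, on the floor's top: free 55 mm either way in x, 62 mm in y. Two fit side by side along y, 28 mm either side of this point.
- iron_tray (a point): Fixed dark wooden tray, 118 x 176 x 30 mm high, walls 4 mm, floor 6 mm: inside 110 (x) by 168 mm (y), 24 deep; z up. Floor of blue felt. A fixed two-toothed iron of the same length lies along y near its -x wall. This point is on the floor's top, mid-length, in the free floor beside that iron: free 46 mm to -x, 43 mm to +x, 84 mm either way in y.
- mallet (a point): Mallet: dark red-brown round head (54 mm in diameter, 90 mm high) standing on its face on the bench left of the slab; its pale wooden handle is level, 45 mm up, reaching 206 mm from the head's axis along its y (away from the work). This point is the middle of the head. To be left alone.
- glue_jar (a point): Amber glue jar with a black lid, 68 mm in diameter, 90 mm high, standing on the bench right of the slab. This point is its middle, 45 mm up. To be left alone.

How it is judged:
By the outcome, as a careful person would: the job done as asked, in the order asked, and still so for the second after the job is handed in, with the robot touching nothing.
It also fails if it takes over 118 s, if anything falls off the work surface, if the arm or the gripper's body presses on something with over 40 N, if the wrist force passes 120 N, or if a joint passes its speed limit or range.

## Robot

A 6-joint arm with a two-finger parallel gripper is mounted at the origin on the work surface. World frame = base frame: x ahead of the robot, y to its left, z up, the work surface at z = 0. Lengths are in mm, angles in rad, forces in N, time in s.
With the tool pointing down it reaches from about 350 to 775 mm from the base axis. Payload 7.3 kg.
Tool frame: the origin (TCP) lies on the centre line of the jaws, within the pads' length; the fingertips stand 22 mm ahead of it and the grasp point (between the pads) lies 3 mm ahead of it; z points along the fingers, y is the direction in which the jaws open and shut (so a half turn about z gives the same grasp; the last joint's range is limited). The gripper opens to 92 mm and grips with 3 to 60 N. Pads are 19 mm wide; open, the fingers measure 130 mm over their backs; the gripper's body (75 mm by 190 mm) begins 47 mm behind the grasp point.
Start: joints at [0.961, 0.342, 1.524, -0, 1.275, -0.146], TCP at [234.848, 469.565, 220.841] pointing down, gripper open.
Joint ranges: [-2.53, 2.53], [-0.77, 2.02], [0.04, 2.7], [-1, 4.14], [0.28, 2.66], [-3.11, 3.11]. Speed limits (rad/s): [2.57, 2.57, 3.14, 3.14, 3.14, 3.14].

## Interface

Orientations are given as [roll, pitch, yaw] about the fixed x, y, z axes, in that order (R = Rz(yaw) Ry(pitch) Rx(roll)).
In Python, from plant import get_obs, capture, bot, spot_in gives the robot as it stands.
- The arm moves only by the shell command python3 -m handwheel 'ROWS' [OPENING]. ROWS is JSON, a list of rows, each a list of 2 entries, a list of its own where there are three numbers: the shift along the world's x, y, z in mm, then the turn, a rotation vector about the world's x, y, z in rad. In form: [[[x, y, z], [wx, wy, wz]], ...]. A call has 1 to 12 rows; each row shifts and turns the commanded pose from where the row before left it; what a row does not reach is not made up. A row lasts 1/8 s, in which the tool goes at most 62.5 mm and 10.7 degrees, less where a joint would pass 70% of its speed; a pose out of reach is approached as far as the arm can. A call is refused whole if a number of a shift passes 62.5 or a number of a turn 0.188, either way. A call with a gripper value outside its range is refused whole. OPENING is the closure, from 0 (fully open) to 1 (shut), set as the call begins (- or left out, the last holds). The fingers move at their own pace and stop on an object; the grip force is fixed at half the most. Time passes only in rows, so rows that do not move let the fingers close. It gives the time, the measured TCP pose, the force and the opening at its end, in the units of the state.
- get_obs(): the state, without advancing time (a new reading comes with each control period).
- capture(name): name is "scene" or "top" or "wrist"; returns a dict with "img" (384x512x3 uint8, red, green, blue), "fx", "fy", "cx", "cy" (pixels), "k1" (the pictures are not rectified: a ray, as slopes to the right and down, at radius r is drawn at 1 + k1 r^2 times it, then the intrinsics apply), "cam_to_world" (4x4, takes a point from camera to world coordinates). Camera axes: x right, y up, looking along -z (the intrinsics and any distortion apply to the point x, -y, -z); pixel columns grow to the right and rows downward; lengths in mm; the calibration is good to about 2 mm. A picture is of the moment at which its call begins. There is no depth.
- bot.close_job(): hands the job in, once; it reports no verdict.
Trained networks look in the newest picture that a camera, given by its name, has taken for a name from the list of things; names that differ only in an ending like _2 or _b are one class to them, and where a whole thing is asked for, a point or a joint stands for the part that bears it (a point fixed in the world has none). Each returns a list of dicts, best first, with "score" (0 to 1); they miss things now and then, are a little off and sometimes report something else, mostly with a low value. They report only what shows in the picture. A call takes as long as a camera call.
- spot_in(thing, camera): "xyz" ([x, y, z] in mm, in the coordinates of the camera as it stood for that picture, good to about 4 mm: the middle of the surface that is visible of it).
The state is a dict: "time": time; "joint_positions": joint angles; "dq": joint speeds; "tau": joint torques, N m; "tool_pos": TCP position; "tcp_rot": TCP orientation; "contact_force": force on the tool from outside, world axes, zero at the start; "moment": the same for the moment, N m; "grip_width": finger opening in mm.
Only numpy, scipy, OpenCV 4.12 (cv2) and the standard library are available. Lean on these libraries where they do the work, as an engineer would, in place of code of your own. Each camera call takes 0.05 s, during which the arm holds its last target. There are 200 camera calls.

## Working session

There is one attempt and no reset: what is moved stays moved. The work goes in short steps, Python scripts to look and compute and a shell command to move; the robot and the scene stay as the last step left them, time stands still between calls to the robot, and variables do not carry over. Pictures are saved under pics/ and viewed, about 12 in all and at most 16, crops included, and the job is handed in when it is done.

```bash
ls; mkdir -p pics; cat > h.py <<'E'
import numpy as np, cv2, json
from plant import get_obs, capture, bot, spot_in
def shot(cam,name=None):
    c=capture(cam)
    if name: cv2.imwrite(f'pics/{name}.png',c['img'][:,:,::-1])
    return c
def pix2world(c,u,v,z):
    # pixel -> world point on plane z
    K=np.array([[c['fx'],0,c['cx']],[0,c['fy'],c['cy']],[0,0,1.]])
    p=cv2.undistortPoints(np.array([[[u,v]]],float),K,np.array([c['k1'],0,0,0.]))[0,0]
    # note: distortion model x_d = x(1+k1 r^2), same as OpenCV
    T=np.array(c['cam_to_world']); d=T[:3,:3]@np.array([p[0],-p[1],-1.]); o=T[:3,3]
    return o+d*(z-o[2])/d[2]
def w2pix(c,P):
    T=np.linalg.inv(np.array(c['cam_to_world'])); q=T[:3,:3]@np.array(P,float)+T[:3,3]
    x,y=q[0]/-q[2],-q[1]/-q[2]; s=1+c['k1']*(x*x+y*y)
    return np.array([c['fx']*x*s+c['cx'],c['fy']*y*s+c['cy']])
def spots(c,cam,things):
    T=np.array(c['cam_to_world'])
    for t in things:
        for r in spot_in(t,cam)[:2]:
            w=T[:3,:3]@np.array(r['xyz'])+T[:3,3]
            print(t,cam,round(r['score'],2),w.round(1))
def st():
    o=get_obs(); print({k:np.round(o[k],3).tolist() for k in ('time','tool_pos','tcp_rot','joint_positions','contact_force','grip_width')})
E
python3 - <<'E'
from h import *
st()
names='navy_spool tan_spool brown_bottle teal_bottle iron thread_tray paint_tray iron_tray mallet glue_jar'.split()
for cam in ('top','scene'):
    c=shot(cam,cam+'0'); print(cam,c['fx'],c['k1'],np.array(c['cam_to_world']).round(2).tolist())
    spots(c,cam,names)
E
```

```text
pics
{'time': 0.0, 'tool_pos': [234.588, 469.195, 220.134], 'tcp_rot': [-3.14, -0.0, 2.678], 'joint_positions': [0.961, 0.343, 1.525, 0.0, 1.275, -0.146], 'contact_force': [-0.374, 0.141, -0.135], 'grip_width': 91.969}
top 418.7539447591091 -0.04661908120606634 [[0.01, 0.98, -0.19, 268.68], [-1.0, 0.01, -0.02, -18.54], [-0.02, 0.19, 0.98, 1202.2], [0.0, 0.0, 0.0, 1.0]]
navy_spool top 0.57 [ 447.3 -129.3   70.7]
tan_spool top 0.5 [ 410.2 -244.9   69. ]
brown_bottle top 0.63 [441.2  12.6  74.2]
teal_bottle top 0.64 [379.7 224.9  66.9]
iron top 0.55 [443.5 110.3  34.7]
thread_tray top 0.92 [ 608.9 -252.3    4.2]
paint_tray top 0.66 [622.  263.5   3.1]
iron_tray top 0.76 [653.5  21.1  11.2]
mallet top 0.6 [421.6 465.   55.2]
glue_jar top 0.82 [ 412.5 -408.2   89.8]
scene 409.5435258850785 -0.05900607455863334 [[0.82, -0.33, 0.46, 1032.32], [0.57, 0.49, -0.66, -759.71], [-0.01, 0.81, 0.59, 724.03], [0.0, 0.0, 0.0, 1.0]]
navy_spool scene 0.59 [ 455.4 -139.3   52.8]
tan_spool scene 0.88 [ 426.6 -254.6   56.4]
brown_bottle scene 0.77 [450.7   5.9  58.3]
teal_bottle scene 0.73 [388.5 216.6  53.3]
iron scene 0.57 [453.3 104.8  27.5]
thread_tray scene 0.72 [ 621.  -255.2    7.4]
thread_tray scene 0.61 [ 426.5 -256.1   51.9]
paint_tray scene 0.59 [633.2 253.2  13.6]
iron_tray scene 0.64 [655.   12.1   6.2]
mallet scene 0.97 [434.5 437.2  48.8]
glue_jar scene 0.63 [ 438.9 -429.7   62.8]
```

View pics/top0.png

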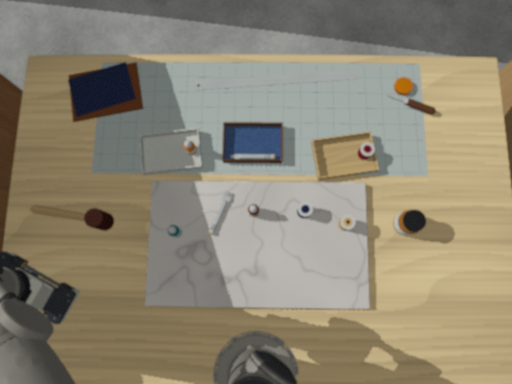

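View pics/scene0.png

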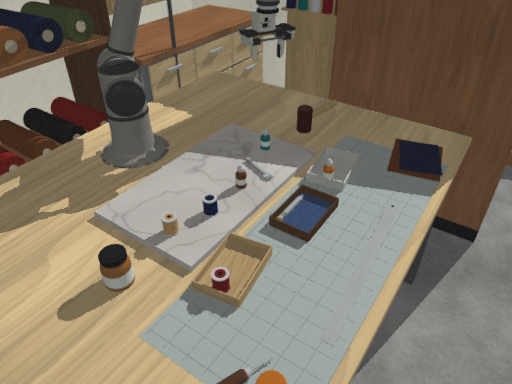

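The top view shows the trays at about (171,152) white, (252,143) dark/felt and (346,157) wood. The items on the slab are teal (173,230), iron (222,213), brown (253,210), navy (305,211) and tan (347,223). I'll view one enlarged crop with reprojected guesses to get the orientations.

```bash
python3 - <<'E'
import cv2
i=cv2.imread('pics/top0.png')[115:245,135:385]
cv2.imwrite('pics/crop0.png',cv2.resize(i,None,fx=3.2,fy=3.2,interpolation=cv2.INTER_CUBIC))
E
```

```text
(no output)
```

View pics/crop0.png

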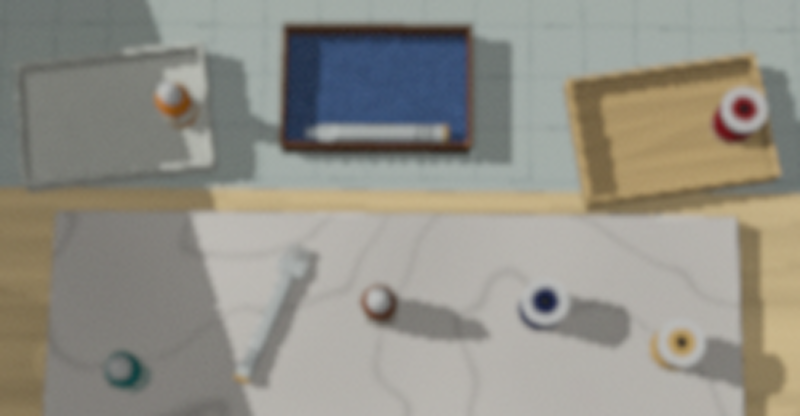

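The crop shows the tray rims, with the white and wood trays slightly turned. It also shows the teal cap (123,368), brown cap (378,300), navy top (545,300), tan top (680,342) and the iron from head (297,255) to tail (241,380).

```bash
python3 - <<'E'
from h import *
c=capture('top')
f=lambda u,v,z: pix2world(c,135+u/3.2-.35,115+v/3.2-.35,z)
for n,q in dict(white=[(22,68),(205,48),(214,165),(28,187)],dark=[(284,26),(472,27),(470,150),(282,148)],wood=[(568,82),(752,57),(779,177),(587,208)]).items():
    P=np.array([f(u,v,30)[:2] for u,v in q]); 
    r=cv2.minAreaRect(P.astype(np.float32)); e=(P[0]+P[3]-P[1]-P[2])/2; yaw=np.arctan2(-e[0],e[1])
    print(n,P.round(0).tolist(),'ctr',P.mean(0).round(1),'yaw',yaw.round(3),'size',np.linalg.norm(e).round(1),np.linalg.norm(P[0]+P[1]-P[2]-P[3])/2)
for n,u,v,z in [('teal',123,368,92),('brown',378,300,92),('navy',545,300,68),('tan',680,342,68),('ihead',297,255,30),('itail',241,380,30)]: print(n,f(u,v,z).round(1))
E
```

```text
white [[666.0, 347.0], [686.0, 178.0], [575.0, 165.0], [553.0, 334.0]] ctr [620.  255.9] yaw 0.124 size 170.3 112.91900149118193
dark [[708.0, 105.0], [708.0, -68.0], [591.0, -66.0], [591.0, 104.0]] ctr [649.6  18.7] yaw -0.0 size 171.9 117.00544220776739
wood [[656.0, -156.0], [682.0, -325.0], [569.0, -345.0], [538.0, -171.0]] ctr [ 611.1 -249.2] yaw 0.162 size 173.5 116.8350796284885
teal [383.3 225.   92. ]
brown [443.1  12.9  92. ]
navy [ 448.4 -129.3   68. ]
tan [ 413.4 -243.8   68. ]
ihead [492.7  87.5  30. ]
itail [380.5 133.8  30. ]
```

Measured sizes and heights are consistent: trays about 118x176, items 40–60 mm apart from anything else. Moving over the navy spool, with the jaws turned to the thread tray's x axis.

```bash
python3 -m handwheel '[[[17.8,-49.8,-2],[0,0,-0.0788]],[[17.8,-49.8,-2],[0,0,-0.0788]],[[17.8,-49.8,-2],[0,0,-0.0788]],[[17.8,-49.8,-2],[0,0,-0.0788]],[[17.8,-49.8,-2],[0,0,-0.0788]],[[17.8,-49.8,-2],[0,0,-0.0788]],[[17.8,-49.8,-2],[0,0,-0.0788]],[[17.8,-49.8,-2],[0,0,-0.0788]],[[17.8,-49.8,-2],[0,0,-0.0788]],[[17.8,-49.8,-2],[0,0,-0.0788]],[[17.8,-49.8,-2],[0,0,-0.0788]],[[17.8,-49.8,-2],[0,0,-0.0788]]]' 0
python3 -m handwheel '[[[0,0,0],[0,0,0]],[[0,0,0],[0,0,0]]]'
python3 - <<'E'
from h import *
st()
c=shot('wrist','w0'); print(np.array(c['cam_to_world']).round(2).tolist())
spots(c,'wrist',['navy_spool','tan_spool','brown_bottle','iron'])
for n,p in dict(navy=(448.4,-129.3,68)).items(): print(n,w2pix(c,p))
E
```

```text
time: 2.65
tool_pos: [448.9, -129.9, 197.0]
tcp_rot: [3.141, 0.0, 1.729]
contact_force: [0.7, 0.8, -0.4]
grip_width: 91.7
time: 2.9
tool_pos: [448.0, -127.6, 196.6]
tcp_rot: [-3.141, -0.001, 1.732]
contact_force: [0.1, 0.4, 1.1]
grip_width: 91.9
{'time': 2.9, 'tool_pos': [448.006, -127.619, 196.609], 'tcp_rot': [-3.141, -0.001, 1.732], 'joint_positions': [-0.442, 0.258, 1.717, 0.0, 1.168, -0.604], 'contact_force': [0.078, 0.393, 1.072], 'grip_width': 91.875}
[[0.99, -0.16, -0.04, 437.85], [0.16, 0.95, 0.25, -60.06], [-0.0, -0.25, 0.97, 360.32], [0.0, 0.0, 0.0, 1.0]]
navy_spool wrist 0.96 [ 445.4 -128.5   69.7]
tan_spool wrist 0.8 [ 412.3 -248.7   63.5]
brown_bottle wrist 0.91 [444.9   8.6  71.2]
navy [253.69555874 181.52261545]
```

View pics/w0.png

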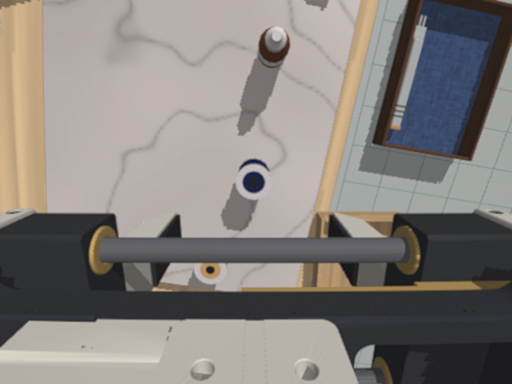

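The wrist view confirms it: the navy top appears at (254,181), exactly where predicted. Tan's top is at (210,270) and brown's cap at (276,40). Descending and gripping.

```bash
python3 - <<'E'
from h import *
c=capture('wrist'); print('tan',pix2world(c,210,269,68),'brown',pix2world(c,276,38,92))
E
python3 -m handwheel '[[[0,-1.3,-50],[0,0,0]],[[0,0,-45],[0,0,0]],[[0,0,-30],[0,0,0]],[[0,0,-15],[0,0,0]],[[0,0,-10],[0,0,0]],[[0,0,0],[0,0,0]],[[0,0,0],[0,0,0]]]' 0
python3 -m handwheel '[[[0,0,0],[0,0,0]],[[0,0,0],[0,0,0]],[[0,0,0],[0,0,0]],[[0,0,0],[0,0,0]],[[0,0,0],[0,0,0]],[[0,0,0],[0,0,0]]]' 1
```

```text
tan [ 414.41913135 -244.75769884   68.        ] brown [446.29871105  10.69897692  92.        ]
time: 4.08
tool_pos: [449.0, -129.5, 47.5]
tcp_rot: [3.14, 0.001, 1.732]
contact_force: [-0.3, 0.2, 0.1]
grip_width: 91.6
time: 4.82
tool_pos: [448.4, -129.3, 46.8]
tcp_rot: [-3.142, -0.0, 1.732]
contact_force: [0.4, 0.0, -0.6]
grip_width: 39.4
```

```bash

python3 -m handwheel '[[[0,0,15],[0,0,0]],[[0,0,35],[0,0,0]],[[0,0,50],[0,0,0]],[[30,-14,10],[0,0,0]],[[45,-20,0],[0,0,0]],[[45,-20,0],[0,0,0]],[[25,-12,0],[0,0,0]],[[9.6,-4.7,0],[0,0,0]],[[0,0,0],[0,0,0]],[[0,0,0],[0,0,0]]]'
python3 - <<'E'
from h import *
st()
c=shot('wrist','w1')
spots(c,'wrist',['navy_spool','thread_tray'])
ctr=np.array([611.1,-249.2]);y=.162
R=np.array([[np.cos(y),-np.sin(y)],[np.sin(y),np.cos(y)]])
im=c['img'][:,:,::-1].copy()
for sx in(-1,1):
  for sy in(-1,1):
    p=ctr+R@[sx*59,sy*88]; u=w2pix(c,[*p,30]); print(p.round(),u.round()); cv2.circle(im,tuple(int(a) for a in u),3,(0,0,255),-1)
cv2.imwrite('pics/w1.png',im)
E
```

```text
time: 6.08
tool_pos: [602.1, -199.5, 156.9]
tcp_rot: [-3.141, -0.001, 1.732]
contact_force: [0.4, 0.4, 0.3]
grip_width: 39.3
{'time': 6.075, 'tool_pos': [602.128, -199.482, 156.89], 'tcp_rot': [-3.141, -0.001, 1.732], 'joint_positions': [-0.441, 0.594, 1.291, 0.0, 1.258, -0.602], 'contact_force': [0.437, 0.42, 0.335], 'grip_width': 39.346}
navy_spool wrist 0.64 [ 598.8 -189.4  179.3]
thread_tray wrist 0.79 [ 619.7 -200.4    5.8]
[ 567. -346.] [206. 290.]
[ 539. -172.] [199. 146.]
[ 684. -327.] [302. 290.]
[ 655. -153.] [310. 146.]
```

View pics/w1.png

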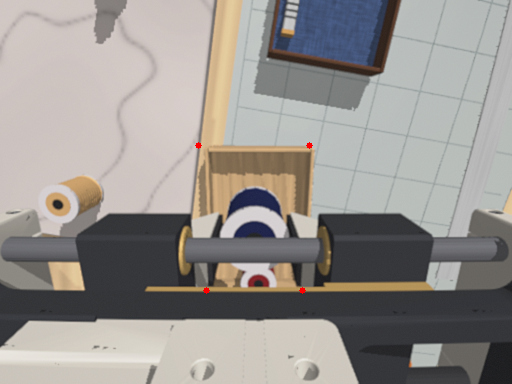

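Wood tray's far edge is near (199–209,147)–(313,147), and the dots may sit a few px left. I'll zoom in to settle it.

```bash
python3 - <<'E'
import cv2
i=cv2.imread('pics/w1.png')[130:230,180:340]
cv2.imwrite('pics/crop1.png',cv2.resize(i,None,fx=4,fy=4,interpolation=cv2.INTER_CUBIC))
E
```

```text
(no output)
```

View pics/crop1.png

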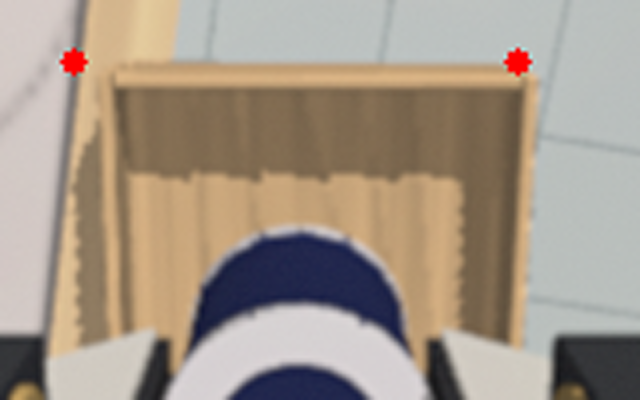

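```bash
python3 - <<'E'
from h import *
c=capture('wrist')
a=pix2world(c,180+102/4-.4,130+68/4-.4,30);b=pix2world(c,180+536/4-.4,130+72/4-.4,30)
d=b-a; yaw=np.arctan2(d[1],d[0]); print(a.round(1),b.round(1),np.linalg.norm(d),yaw)
# inner left/right edges lower in picture
for u,v in[(120,330),(518,330)]: print(pix2world(c,180+u/4-.4,130+v/4-.4,30).round(1))
y=np.array([-np.sin(yaw),np.cos(yaw)]); m=(a+b)[:2]/2
for k in (50,-6): print(k,(m-y*(88-k)).round(1))
E
```

```text
[ 545.9 -171.8   30. ] [ 659.9 -154.3   30. ] 115.37016625820473 0.15247151803781586
[ 559.5 -244.2   30. ]
[ 670.5 -226.2   30. ]
50 [ 608.7 -200.6]
-6 [ 617.2 -255.9]
```

```bash

python3 -m handwheel '[[[4.5,-0.5,-30],[0,0,0]],[[0,0,-40],[0,0,0]],[[0,0,-30],[0,0,0]],[[0,0,-12],[0,0,0]],[[0,0,-6],[0,0,0]],[[0,0,-3],[0,0,0]],[[0,0,-2],[0,0,0]],[[0,0,0],[0,0,0]],[[0,0,0],[0,0,0]]]'
```

```text
time: 7.4
tool_pos: [607.8, -200.6, 34.3]
tcp_rot: [3.141, 0.0, 1.732]
contact_force: [0.3, -0.2, -0.2]
grip_width: 39.2
```

```bash

python3 -m handwheel '[[[0,0,-0.7],[0,0,0]],[[0,0,0],[0,0,0]],[[0,0,0],[0,0,0]]]'
python3 -m handwheel '[[[0,0,-0.5],[0,0,0]],[[0,0,0],[0,0,0]],[[0,0,0],[0,0,0]]]'
```

```text
time: 7.78
tool_pos: [607.5, -200.5, 33.1]
tcp_rot: [3.142, -0.0, 1.732]
contact_force: [0.2, -0.6, -0.4]
grip_width: 39.6
time: 8.15
tool_pos: [607.6, -200.5, 32.8]
tcp_rot: [3.141, 0.0, 1.732]
contact_force: [-0.6, 0.5, 2.0]
grip_width: 39.3
```

```bash

python3 -m handwheel '[[[0,0,0],[0,0,0]],[[0,0,0],[0,0,0]],[[0,0,0],[0,0,0]]]' 0.43
python3 -m handwheel '[[[0,0,20],[0,0,0]],[[0,0,40],[0,0,0]],[[0,0,40],[0,0,0]],[[0,0,10],[0,0,0]],[[0,0,0],[0,0,0]]]'
python3 - <<'E'
from h import *
st(); c=shot('wrist','w2'); spots(c,'wrist',['navy_spool','tan_spool'])
E
```

```text
time: 8.52
tool_pos: [607.5, -200.5, 32.5]
tcp_rot: [-3.141, -0.0, 1.732]
contact_force: [-0.4, -0.3, 0.1]
grip_width: 52.1
time: 9.15
tool_pos: [607.5, -200.5, 142.6]
tcp_rot: [3.141, 0.0, 1.732]
contact_force: [0.7, 0.1, -0.5]
grip_width: 52.2
{'time': 9.15, 'tool_pos': [607.53, -200.515, 142.595], 'tcp_rot': [3.141, 0.0, 1.732], 'joint_positions': [-0.439, 0.615, 1.293, 0.0, 1.233, -0.6], 'contact_force': [0.675, 0.079, -0.486], 'grip_width': 52.234}
navy_spool wrist 0.61 [ 610.5 -196.8   54.8]
tan_spool wrist 0.93 [ 420.  -240.3   62.4]
```

View pics/w2.png

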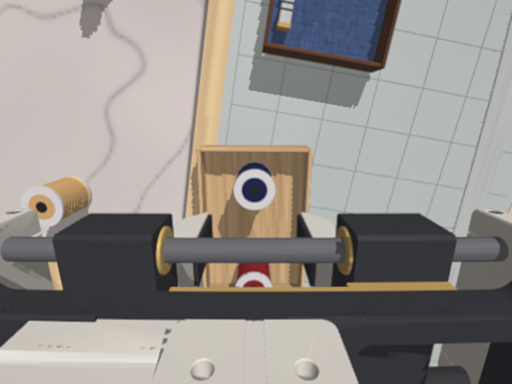

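Navy stands upright, centred in x at (254,188). Next, tan.

```bash

python3 -m handwheel '[[[-40,-9,0],[0,0,0]],[[-50,-11,0],[0,0,0]],[[-50,-11,0],[0,0,0]],[[-40,-9,0],[0,0,0]],[[-13.5,-3.8,-15],[0,0,0]],[[0,0,-35],[0,0,0]],[[0,0,-25],[0,0,0]],[[0,0,-14],[0,0,0]],[[0,0,-6.8],[0,0,0]],[[0,0,0],[0,0,0]],[[0,0,0],[0,0,0]]]' 0
python3 -m handwheel '[[[0,0,0],[0,0,0]],[[0,0,0],[0,0,0]],[[0,0,0],[0,0,0]],[[0,0,0],[0,0,0]],[[0,0,0],[0,0,0]],[[0,0,0],[0,0,0]]]' 1
```

```text
time: 10.68
tool_pos: [414.5, -244.6, 47.5]
tcp_rot: [3.141, 0.001, 1.732]
contact_force: [0.7, 0.9, 0.3]
grip_width: 91.7
time: 11.42
tool_pos: [414.0, -244.3, 46.8]
tcp_rot: [3.142, -0.0, 1.732]
contact_force: [-0.9, -0.5, -0.5]
grip_width: 39.5
```

```bash

python3 -m handwheel '[[[0,0,15],[0,0,0]],[[0,0,35],[0,0,0]],[[0,0,45],[0,0,0]],[[30,-2,15],[0,0,0]],[[50,-3,0],[0,0,0]],[[50,-3,0],[0,0,0]],[[45,-2,0],[0,0,0]],[[20,-1,0],[0,0,0]],[[7,-0.2,0],[0,0,0]],[[0,0,0],[0,0,0]],[[0,0,0],[0,0,0]]]'
python3 -m handwheel '[[[0,0,-30],[0,0,0]],[[0,0,-40],[0,0,0]],[[0,0,-30],[0,0,0]],[[0,0,-12],[0,0,0]],[[0,0,-6],[0,0,0]],[[0,0,-3],[0,0,0]],[[0,0,-2],[0,0,0]],[[0,0,-0.7],[0,0,0]],[[0,0,-0.5],[0,0,0]],[[0,0,0],[0,0,0]],[[0,0,0],[0,0,0]]]'
```

```text
time: 12.8
tool_pos: [615.2, -255.6, 157.0]
tcp_rot: [-3.141, -0.0, 1.732]
contact_force: [-0.6, 0.3, 0.8]
grip_width: 39.5
time: 14.18
tool_pos: [616.2, -255.6, 32.9]
tcp_rot: [3.141, 0.0, 1.732]
contact_force: [0.2, -0.1, 0.4]
grip_width: 39.2
```

```bash

python3 -m handwheel '[[[0,0,0],[0,0,0]],[[0,0,0],[0,0,0]],[[0,0,0],[0,0,0]]]' 0.43
python3 -m handwheel '[[[0,0,20],[0,0,0]],[[0,0,40],[0,0,0]],[[0,0,50],[0,0,0]],[[0,0,34],[0,0,0]],[[0,0,0],[0,0,0]]]'
```

```text
time: 14.55
tool_pos: [616.0, -255.5, 32.6]
tcp_rot: [3.142, 0.0, 1.732]
contact_force: [0.1, -0.1, 0.4]
grip_width: 52.2
time: 15.18
tool_pos: [617.5, -256.3, 180.3]
tcp_rot: [3.136, 0.004, 1.732]
contact_force: [-0.6, 0.3, -0.3]
grip_width: 52.4
```

```bash

python3 -m handwheel '[[[-21,33,0],[0,0,-0.007]],[[-28,44,0],[0,0,-0.006]],[[-28,44,0],[0,0,-0.006]],[[-28,44,0],[0,0,-0.006]],[[-28,44,0],[0,0,-0.006]],[[-26,40,0],[0,0,-0.006]],[[-12.3,18.3,0],[0,0,0]],[[0,0,0],[0,0,0]],[[0,0,0],[0,0,0]]]' 0
python3 - <<'E'
from h import *
st(); c=shot('wrist','w3'); spots(c,'wrist',['brown_bottle','iron'])
print(w2pix(c,(444.7,11.8,92)))
E
```

```text
time: 16.3
tool_pos: [445.6, 11.0, 176.5]
tcp_rot: [3.141, 0.001, 1.695]
contact_force: [-0.3, -0.9, -0.1]
grip_width: 91.9
{'time': 16.3, 'tool_pos': [445.585, 10.951, 176.458], 'tcp_rot': [3.141, 0.001, 1.695], 'joint_positions': [-0.147, 0.243, 1.799, -0.0, 1.099, -0.271], 'contact_force': [-0.285, -0.899, -0.054], 'grip_width': 91.909}
brown_bottle wrist 0.87 [447.   20.8  71.6]
iron wrist 0.8 [438.9 106.4  27.1]
[252.54984496 189.60998903]
```

View pics/w3.png

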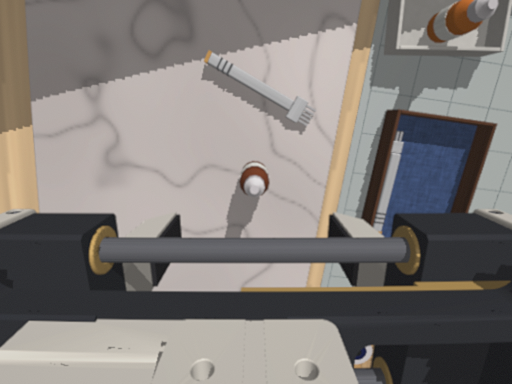

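Brown's cap is at (255,187), about 2 px from the prediction. The iron runs from tail (207,57) to teeth (307,115).

```bash
python3 - <<'E'
from h import *
c=capture('wrist')
print('brown',pix2world(c,255,187,92).round(1))
a,b=pix2world(c,207,58,29),pix2world(c,308,114,27); print('iron',a.round(1),b.round(1),np.linalg.norm(b-a),((a+b)/2).round(1),np.arctan2(*(b-a)[1::-1]))
E
python3 -m handwheel '[[[1.5,1.4,-40],[0,0,0]],[[0,0,-35],[0,0,0]],[[0,0,-25],[0,0,0]],[[0,0,-15],[0,0,0]],[[0,0,-8.6],[0,0,0]],[[0,0,0],[0,0,0]],[[0,0,0],[0,0,0]]]' 0
python3 -m handwheel '[[[0,0,0],[0,0,0]],[[0,0,0],[0,0,0]],[[0,0,0],[0,0,0]],[[0,0,0],[0,0,0]],[[0,0,0],[0,0,0]],[[0,0,0],[0,0,0]],[[0,0,0],[0,0,0]]]' 1
```

```text
brown [446.4  14.5  92. ]
iron [381.  131.6  29. ] [496.8  88.1  27. ] 123.68885608139244 [438.9 109.8  28. ] -0.3589347938224019
time: 17.38
tool_pos: [446.8, 13.0, 53.6]
tcp_rot: [3.14, 0.0, 1.695]
contact_force: [1.3, -0.8, -0.1]
grip_width: 91.5
time: 18.25
tool_pos: [446.2, 13.2, 53.0]
tcp_rot: [-3.142, -0.0, 1.695]
contact_force: [0.1, -0.3, 0.5]
grip_width: 31.1
```

```bash

python3 -m handwheel '[[[0,0,15],[0,0,0]],[[0,0,35],[0,0,0]],[[0,0,50],[0,0,0]],[[15,25,20],[0,0,0]],[[26,44,0],[0,0,0]],[[26,44,0],[0,0,0]],[[26,44,0],[0,0,0]],[[26,44,0],[0,0,0]],[[26,44,0],[0,0,0]],[[18,32,0],[0,0,0]],[[8.8,14.8,0],[0,0,0]],[[0,0,0],[0,0,0]]]'
python3 -m handwheel '[[[0,0,0],[0,0,0]],[[0,0,0],[0,0,0]]]'
python3 - <<'E'
from h import *
st(); c=shot('wrist','w4'); spots(c,'wrist',['brown_bottle','paint_tray'])
i=c['img'][100:220,150:350,::-1]
cv2.imwrite('pics/crop4.png',cv2.resize(i,None,fx=4,fy=4,interpolation=cv2.INTER_CUBIC))
E
```

```text
time: 19.75
tool_pos: [617.8, 305.8, 171.9]
tcp_rot: [-3.14, 0.0, 1.697]
contact_force: [1.0, -0.9, -1.1]
grip_width: 31.3
time: 20.0
tool_pos: [617.9, 304.1, 173.3]
tcp_rot: [-3.142, 0.0, 1.694]
contact_force: [-0.1, -0.3, -0.9]
grip_width: 30.9
{'time': 20.0, 'tool_pos': [617.856, 304.055, 173.323], 'tcp_rot': [-3.142, 0.0, 1.694], 'joint_positions': [0.346, 0.685, 1.076, -0.0, 1.381, 0.223], 'contact_force': [-0.115, -0.252, -0.887], 'grip_width': 30.914}
brown_bottle wrist 0.61 [618.1 311.5 187.7]
paint_tray wrist 0.74 [623.5 302.3   6.9]
```

View pics/crop4.png

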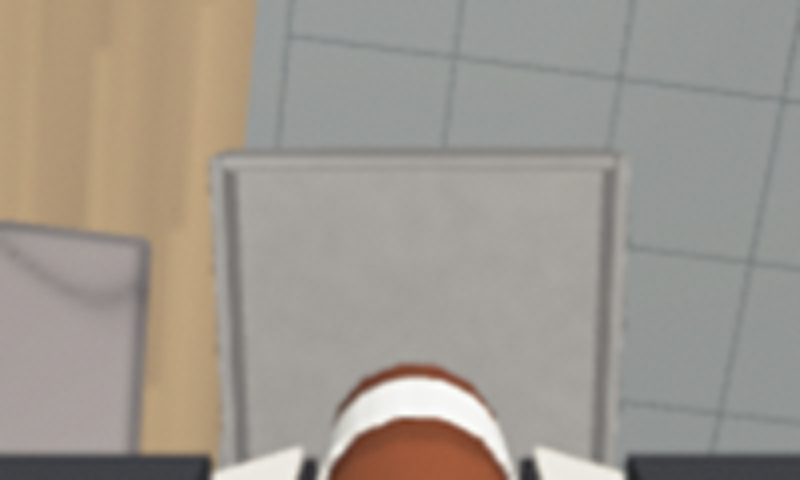

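The white tray's outer far corners in the crop are at (212,155) and (627,153).

```bash
python3 - <<'E'
from h import *
c=capture('wrist')
f=lambda u,v:pix2world(c,150+u/4-.4,100+v/4-.4,30)
a,b=f(212,155),f(627,153)
d=b-a; yaw=np.arctan2(d[1],d[0]); print(a.round(1),b.round(1),np.linalg.norm(d),yaw)
y=np.array([-np.sin(yaw),np.cos(yaw)]); m=(a+b)[:2]/2
for k in (50,-6): print(k,(m-y*(88-k)).round(1))
E
```

```text
[556.4 341.1  30. ] [670.9 355.9  30. ] 115.49272059858009 0.12843242799792512
50 [618.5 310.8]
-6 [625.7 255.3]
```

```bash

python3 -m handwheel '[[[-0.5,4,-30],[0,0,0]],[[0,0,-40],[0,0,0]],[[0,0,-32],[0,0,0]],[[0,0,-18],[0,0,0]],[[0,0,-8],[0,0,0]],[[0,0,-3],[0,0,0]],[[0,0,-2],[0,0,0]],[[0,0,-0.7],[0,0,0]],[[0,0,-0.5],[0,0,0]],[[0,0,0],[0,0,0]],[[0,0,0],[0,0,0]]]'
python3 -m handwheel '[[[0,0,0],[0,0,0]],[[0,0,0],[0,0,0]],[[0,0,0],[0,0,0]]]' 0.5
```

```text
time: 21.58
tool_pos: [617.7, 309.0, 39.1]
tcp_rot: [3.141, -0.0, 1.695]
contact_force: [-0.1, -0.2, 0.9]
grip_width: 31.1
time: 21.95
tool_pos: [617.6, 309.0, 38.9]
tcp_rot: [3.141, -0.0, 1.695]
contact_force: [0.1, 0.8, 0.1]
grip_width: 45.8
```

```bash

python3 -m handwheel '[[[0,0,20],[0,0,0]],[[0,0,50],[0,0,0]],[[0,0,50],[0,0,0]],[[-32,-12,20],[0,0,0]],[[-45,-16,0],[0,0,0]],[[-45,-16,0],[0,0,0]],[[-45,-16,0],[0,0,0]],[[-40,-14,0],[0,0,0]],[[-18,-6,0],[0,0,0]],[[-7,-3,0],[0,0,0]],[[0,0,0],[0,0,0]],[[0,0,0],[0,0,0]]]' 0.5
python3 - <<'E'
from h import *
st(); c=shot('wrist','w5'); spots(c,'wrist',['teal_bottle','brown_bottle'])
print(w2pix(c,(385.5,226,92)))
E
```

```text
time: 23.45
tool_pos: [386.4, 226.2, 178.8]
tcp_rot: [3.141, -0.0, 1.695]
contact_force: [0.3, 0.4, -0.9]
grip_width: 45.7
{'time': 23.45, 'tool_pos': [386.421, 226.21, 178.836], 'tcp_rot': [3.141, -0.0, 1.695], 'joint_positions': [0.358, 0.244, 1.79, -0.0, 1.107, 0.234], 'contact_force': [0.293, 0.436, -0.881], 'grip_width': 45.742}
teal_bottle wrist 0.98 [382.  236.3  68.6]
brown_bottle wrist 0.96 [612.3 309.7  52.8]
[252.36362836 190.03722935]
```

View pics/w5.png

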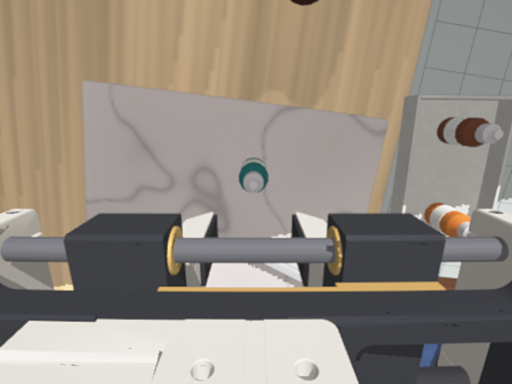

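Teal's cap is at (254,185), about 1 mm +x and 3 mm +y of the guess. Brown is standing in the white tray at (470,130).

```bash

python3 -m handwheel '[[[0.8,2.5,-10],[0,0,0]],[[0,0,-40],[0,0,0]],[[0,0,-35],[0,0,0]],[[0,0,-25],[0,0,0]],[[0,0,-10],[0,0,0]],[[0,0,-5.8],[0,0,0]],[[0,0,0],[0,0,0]],[[0,0,0],[0,0,0]]]' 0
python3 -m handwheel '[[[0,0,0],[0,0,0]],[[0,0,0],[0,0,0]],[[0,0,0],[0,0,0]],[[0,0,0],[0,0,0]],[[0,0,0],[0,0,0]],[[0,0,0],[0,0,0]],[[0,0,0],[0,0,0]]]' 1
```

```text
time: 24.6
tool_pos: [386.8, 228.7, 53.7]
tcp_rot: [3.14, -0.0, 1.695]
contact_force: [0.3, 0.1, 0.5]
grip_width: 91.8
time: 25.48
tool_pos: [386.3, 228.5, 53.0]
tcp_rot: [-3.142, 0.0, 1.695]
contact_force: [0.1, -0.7, 0.2]
grip_width: 31.1
```

```bash

python3 -m handwheel '[[[0,0,15],[0,0,0]],[[0,0,35],[0,0,0]],[[0,0,50],[0,0,0]],[[30,3,20],[0,0,0]],[[45,5,0],[0,0,0]],[[50,5,0],[0,0,0]],[[50,5,0],[0,0,0]],[[40,4,0],[0,0,0]],[[17,2,0],[0,0,0]],[[6.2,1,0],[0,0,0]],[[0,0,0],[0,0,0]],[[0,0,0],[0,0,0]]]'
python3 -m handwheel '[[[0,0,-30],[0,0,0]],[[0,0,-40],[0,0,0]],[[0,0,-32],[0,0,0]],[[0,0,-18],[0,0,0]],[[0,0,-8],[0,0,0]],[[0,0,-3],[0,0,0]],[[0,0,-2],[0,0,0]],[[0,0,-0.7],[0,0,0]],[[0,0,-0.5],[0,0,0]],[[0,0,0],[0,0,0]],[[0,0,0],[0,0,0]]]'
```

```text
time: 26.98
tool_pos: [623.8, 253.6, 173.2]
tcp_rot: [-3.141, 0.0, 1.696]
contact_force: [0.1, -0.5, -0.6]
grip_width: 31.0
time: 28.35
tool_pos: [624.7, 253.5, 39.1]
tcp_rot: [3.141, -0.0, 1.695]
contact_force: [-0.5, -0.9, 0.6]
grip_width: 31.1
```

```bash

python3 -m handwheel '[[[0,0,0],[0,0,0]],[[0,0,0],[0,0,0]],[[0,0,0],[0,0,0]]]' 0.5
python3 -m handwheel '[[[0,0,20],[0,0,0]],[[0,0,40],[0,0,0]],[[0,0,50],[0,0,0]],[[0,0,30],[0,0,0]],[[0,0,0],[0,0,0]]]'
```

```text
time: 28.72
tool_pos: [624.6, 253.5, 38.9]
tcp_rot: [3.141, 0.0, 1.695]
contact_force: [1.2, -0.1, -0.2]
grip_width: 45.9
time: 29.35
tool_pos: [625.9, 253.9, 182.0]
tcp_rot: [3.135, -0.001, 1.695]
contact_force: [-0.3, 0.1, -0.4]
grip_width: 45.9
```

```bash

python3 -m handwheel '[[[-22,-17,0],[0,0,0.13]],[[-28,-21,0],[0,0,0.135]],[[-28,-21,0],[0,0,0.135]],[[-28,-22,0],[0,0,0.135]],[[-28,-22,0],[0,0,0.135]],[[-26,-20,0],[0,0,0.135]],[[-18,-14,0],[0,0,0.135]],[[-8,-6.3,0],[0,0,0.135]],[[0,0,0],[0,0,0]],[[0,0,0],[0,0,0]]]' 0.5
python3 - <<'E'
from h import *
st(); c=shot('wrist','w6'); spots(c,'wrist',['iron'])
print(w2pix(c,(438.5,110.2,32)))
E
```

```text
time: 30.6
tool_pos: [438.6, 110.3, 178.3]
tcp_rot: [-3.142, -0.001, 2.768]
contact_force: [0.0, -1.1, 0.0]
grip_width: 45.7
{'time': 30.6, 'tool_pos': [438.65, 110.341, 178.299], 'tcp_rot': [-3.142, -0.001, 2.768], 'joint_positions': [0.077, 0.253, 1.779, 0.0, 1.11, -1.12], 'contact_force': [0.027, -1.133, 0.026], 'grip_width': 45.706}
iron wrist 0.89 [439.  109.5  33.4]
[253.35282275 175.77914886]
```

View pics/w6.png

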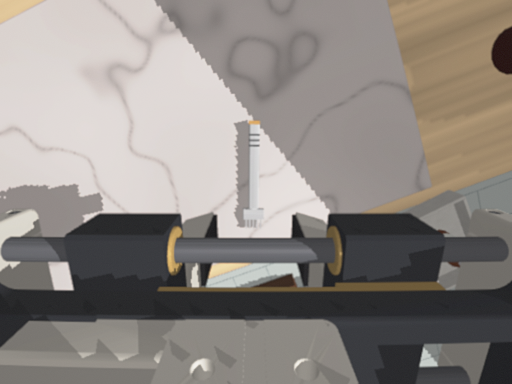

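The iron lies along the tool's x axis, from (254,121) to (253,226), centred between the jaws. Descending so the fingertips stop about 2 mm above the slab.

```bash
python3 - <<'E'
from h import *
c=capture('wrist'); a,b=pix2world(c,254,121,30),pix2world(c,253,226,27)
print(((a+b)/2).round(1),np.linalg.norm(b-a),np.arctan2(*(b-a)[1::-1]))
E
python3 -m handwheel '[[[0,0,-30],[0,0,0]],[[0,0,-40],[0,0,0]],[[0,0,-32],[0,0,0]],[[0,0,-18],[0,0,0]],[[0,0,-10],[0,0,0]],[[0,0,-3],[0,0,0]],[[0,0,-1.5],[0,0,0]],[[0,0,0],[0,0,0]],[[0,0,0],[0,0,0]]]' 0.5
python3 -m handwheel '[[[0,0,0],[0,0,0]],[[0,0,0],[0,0,0]],[[0,0,0],[0,0,0]],[[0,0,0],[0,0,0]],[[0,0,0],[0,0,0]]]' 1
```

```text
[440.1 109.9  28.5] 126.8254393410355 -0.3826937170400282
time: 31.88
tool_pos: [438.9, 110.2, 44.8]
tcp_rot: [3.141, 0.001, 2.77]
contact_force: [-0.3, -0.1, 0.1]
grip_width: 45.9
time: 32.5
tool_pos: [438.6, 110.2, 44.3]
tcp_rot: [3.142, 0.0, 2.77]
contact_force: [-0.3, -0.9, 0.2]
grip_width: 2.0
```

The fingers closed past the iron, so I'll check where it is.

```bash
python3 - <<'E'
from h import *
st(); c=shot('wrist','w7'); spots(c,'wrist',['iron'])
i=c['img'][60:300,130:390,::-1]
cv2.imwrite('pics/crop7.png',cv2.resize(i,None,fx=2.5,fy=2.5,interpolation=cv2.INTER_CUBIC))
E
```

```text
{'time': 32.5, 'tool_pos': [438.554, 110.169, 44.327], 'tcp_rot': [3.142, 0.0, 2.77], 'joint_positions': [0.076, 0.453, 1.94, 0.0, 0.748, -1.123], 'contact_force': [-0.318, -0.899, 0.173], 'grip_width': 1.956}
iron wrist 0.63 [408.4 121.1  29.2]
```

View pics/crop7.png

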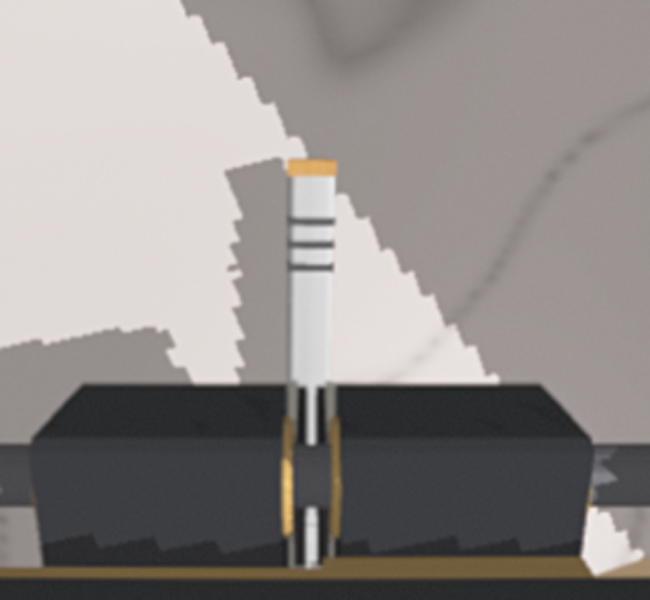

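```bash

python3 -m handwheel '[[[0,0,0],[0,0,0]],[[0,0,0],[0,0,0]],[[0,0,0],[0,0,0]]]' 1
python3 -m handwheel '[[[0,0,4],[0,0,0]],[[0,0,10],[0,0,0]],[[0,0,0],[0,0,0]],[[0,0,0],[0,0,0]]]' 1
python3 - <<'E'
from h import *
st(); c=shot('wrist','w8'); spots(c,'wrist',['iron'])
i=c['img'][60:300,130:390,::-1]
cv2.imwrite('pics/crop8.png',cv2.resize(i,None,fx=2.5,fy=2.5,interpolation=cv2.INTER_CUBIC))
E
```

```text
time: 32.98
tool_pos: [438.5, 110.2, 44.3]
tcp_rot: [3.142, -0.0, 2.77]
contact_force: [-0.6, 0.8, -0.6]
grip_width: 0.3
time: 33.48
tool_pos: [438.6, 110.2, 58.5]
tcp_rot: [3.141, 0.0, 2.77]
contact_force: [0.7, -0.1, 0.4]
grip_width: 0.3
{'time': 33.475, 'tool_pos': [438.633, 110.171, 58.545], 'tcp_rot': [3.141, 0.0, 2.77], 'joint_positions': [0.076, 0.427, 1.928, 0.0, 0.786, -1.123], 'contact_force': [0.7, -0.136, 0.37], 'grip_width': 0.312}
```

View pics/crop8.png

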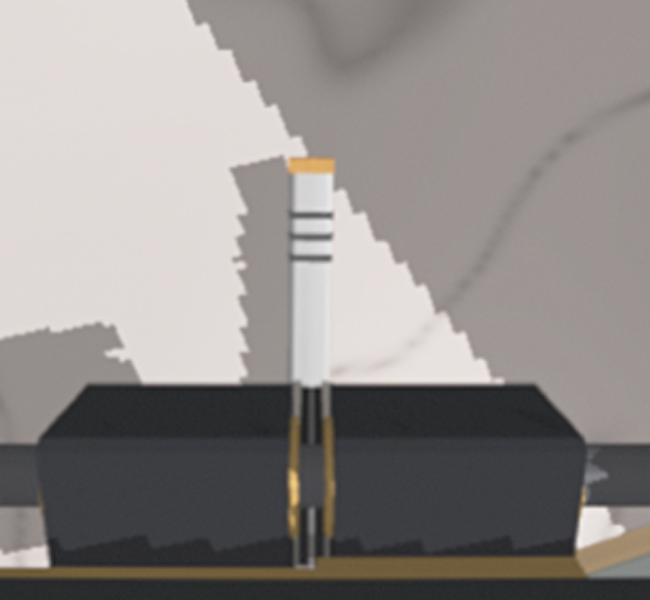

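The iron didn't move and the fingers shut above it (0.3 mm), so the pads don't reach as far as I assumed. I'll reopen and feel down toward the slab, watching the force.

```bash

python3 -m handwheel '[[[0,0,0],[0,0,0]],[[0,0,0],[0,0,0]],[[0,0,0],[0,0,0]],[[0,0,-8],[0,0,0]],[[0,0,-6],[0,0,0]],[[0,0,-1],[0,0,0]],[[0,0,0],[0,0,0]],[[0,0,0],[0,0,0]]]' 0.55
python3 -m handwheel '[[[0,0,-0.7],[0,0,0]],[[0,0,0],[0,0,0]],[[0,0,0],[0,0,0]]]'
python3 -m handwheel '[[[0,0,-0.7],[0,0,0]],[[0,0,0],[0,0,0]],[[0,0,0],[0,0,0]]]'

```

```text
time: 34.58
tool_pos: [438.7, 110.2, 43.5]
tcp_rot: [3.141, 0.0, 2.77]
contact_force: [0.6, 0.0, 0.4]
grip_width: 41.4
time: 34.95
tool_pos: [438.6, 110.2, 42.7]
tcp_rot: [3.141, 0.0, 2.77]
contact_force: [0.7, 0.1, -0.7]
grip_width: 41.0
time: 35.33
tool_pos: [438.5, 110.2, 41.9]
tcp_rot: [3.142, -0.0, 2.77]
contact_force: [-0.0, 0.1, 0.3]
grip_width: 41.2
```

```bash

for i in 1; do python3 -m handwheel '[[[0,0,-0.7],[0,0,0]],[[0,0,0],[0,0,0]],[[0,0,0],[0,0,0]]]'; done | grep -E 'pos|force'
python3 -m handwheel '[[[0,0,-0.7],[0,0,0]],[[0,0,0],[0,0,0]],[[0,0,0],[0,0,0]]]' | grep -E 'pos|force'
```

```text
tool_pos: [438.5, 110.2, 41.2]
contact_force: [0.2, 0.4, 0.3]
tool_pos: [438.5, 110.2, 40.5]
contact_force: [1.4, -0.4, 0.3]
```

```bash

python3 -m handwheel '[[[0,0,-1],[0,0,0]],[[0,0,0],[0,0,0]],[[0,0,0],[0,0,0]]]' | grep -E 'pos|force'
python3 -m handwheel '[[[0,0,-1],[0,0,0]],[[0,0,0],[0,0,0]],[[0,0,0],[0,0,0]]]' | grep -E 'pos|force'
```

```text
tool_pos: [438.5, 110.2, 39.5]
contact_force: [0.7, 0.4, -0.3]
tool_pos: [438.6, 110.2, 38.5]
contact_force: [0.2, -0.1, -0.0]
```

```bash

python3 -m handwheel '[[[0,0,-1],[0,0,0]],[[0,0,0],[0,0,0]],[[0,0,0],[0,0,0]]]' | grep -E 'pos|force'
python3 -m handwheel '[[[0,0,-1],[0,0,0]],[[0,0,0],[0,0,0]],[[0,0,0],[0,0,0]]]' | grep -E 'pos|force'
```

```text
tool_pos: [438.5, 110.2, 37.5]
contact_force: [0.6, 1.1, -0.3]
tool_pos: [438.5, 110.2, 36.5]
contact_force: [0.1, 0.1, 0.4]
```

```bash

python3 -m handwheel '[[[0,0,-1],[0,0,0]],[[0,0,0],[0,0,0]],[[0,0,0],[0,0,0]]]' | grep -E 'pos|force'
python3 -m handwheel '[[[0,0,0],[0,0,0]],[[0,0,0],[0,0,0]],[[0,0,0],[0,0,0]],[[0,0,0],[0,0,0]],[[0,0,0],[0,0,0]],[[0,0,0],[0,0,0]]]' 1
```

```text
tool_pos: [438.5, 110.2, 35.5]
contact_force: [0.5, -0.4, 0.3]
time: 38.7
tool_pos: [438.5, 110.2, 35.6]
tcp_rot: [3.141, -0.0, 2.77]
contact_force: [-0.4, 0.1, 0.4]
grip_width: 0.4
```

There was still no slab contact, and the fingers shut over the iron again. So the real tips sit higher than stated for the way I'm reading it. I'll check the scene view closely before going lower.

```bash
python3 - <<'E'
from h import *
st(); c=shot('scene','s9'); spots(c,'scene',['iron'])
u=w2pix(c,(438.5,110.2,35.5)); print(u, w2pix(c,(438.5,110.2,13.5)))
x,y=int(u[0]),int(u[1]); i=c['img'][y-50:y+40,x-60:x+60,::-1]
i=cv2.resize(i,None,fx=6.5,fy=6.5,interpolation=cv2.INTER_CUBIC)
for z,col in((35.5,(0,0,255)),(13.5,(0,255,0))):
    p=w2pix(c,(438.5,110.2,z)); cv2.circle(i,(int((p[0]-x+60)*6.5),int((p[1]-y+50)*6.5)),4,col,1)
cv2.imwrite('pics/crop9.png',i)
E
```

```text
{'time': 38.7, 'tool_pos': [438.526, 110.184, 35.552], 'tcp_rot': [3.141, -0.0, 2.77], 'joint_positions': [0.076, 0.469, 1.948, 0.0, 0.725, -1.123], 'contact_force': [-0.417, 0.107, 0.448], 'grip_width': 0.351}
iron scene 0.68 [452.2 102.3  28.8]
iron scene 0.49 [ 635.3 -282.8   10.8]
[257.20564805 164.44432211] [257.22391304 170.38927963]
```

View pics/crop9.png

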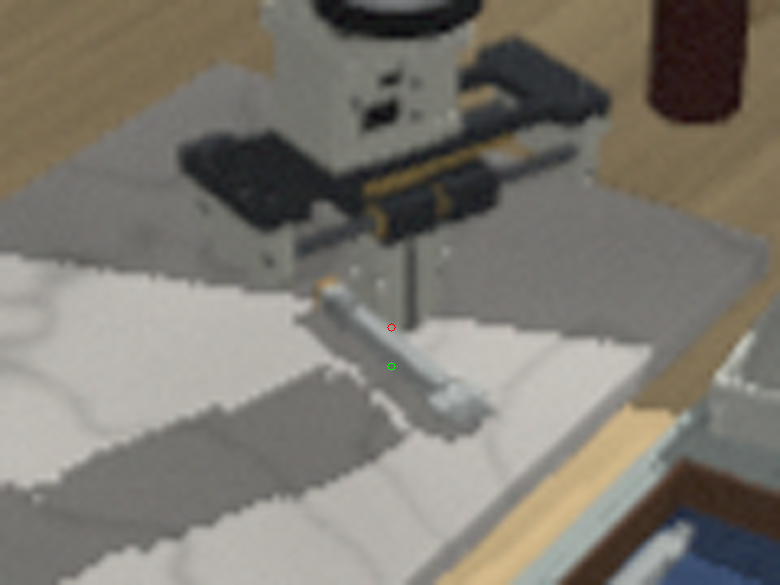

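The scene crop shows the closed fingertips ending at (408,327), at or above the reported TCP point (391,327) and clear of the iron. So the tips are roughly 20 mm higher than the reported pose implies. The grasps so far still worked because those objects are tall. I'll open and feel down slowly for the slab.

```bash

python3 -m handwheel '[[[0,0,0],[0,0,0]],[[0,0,0],[0,0,0]],[[0,0,0],[0,0,0]],[[0,0,0],[0,0,0]],[[0,0,-2],[0,0,0]],[[0,0,-2],[0,0,0]],[[0,0,0],[0,0,0]]]' 0.55
python3 -m handwheel '[[[0,0,-1],[0,0,0]],[[0,0,-1],[0,0,0]],[[0,0,-1],[0,0,0]],[[0,0,0],[0,0,0]]]' | grep -E 'pos|force'
python3 -m handwheel '[[[0,0,0],[0,0,0]],[[0,0,0],[0,0,0]],[[0,0,0],[0,0,0]],[[0,0,0],[0,0,0]],[[0,0,0],[0,0,0]],[[0,0,0],[0,0,0]]]' 1
```

```text
time: 39.67
tool_pos: [438.4, 110.1, 31.3]
tcp_rot: [-3.141, -0.0, 2.77]
contact_force: [-1.3, 1.1, -0.5]
grip_width: 41.0
tool_pos: [438.5, 110.2, 28.5]
contact_force: [-0.5, 1.4, 0.1]
time: 40.92
tool_pos: [438.5, 110.2, 28.5]
tcp_rot: [3.142, 0.0, 2.77]
contact_force: [-0.2, -0.2, 0.2]
grip_width: 0.8
```

```bash

python3 -m handwheel '[[[0,0,0],[0,0,0]],[[0,0,0],[0,0,0]],[[0,0,0],[0,0,0]],[[0,0,0],[0,0,0]],[[0,0,-1],[0,0,0]],[[0,0,-1],[0,0,0]],[[0,0,0],[0,0,0]],[[0,0,0],[0,0,0]]]' 0.6| grep -E 'pos|force'
python3 -m handwheel '[[[0,0,-1],[0,0,0]],[[0,0,0],[0,0,0]],[[0,0,0],[0,0,0]]]' | grep -E 'pos|force'
python3 -m handwheel '[[[0,0,-1],[0,0,0]],[[0,0,0],[0,0,0]],[[0,0,0],[0,0,0]]]' | grep -E 'pos|force'
python3 -m handwheel '[[[0,0,-1],[0,0,0]],[[0,0,0],[0,0,0]],[[0,0,0],[0,0,0]]]' | grep -E 'pos|force'
```

```text
tool_pos: [438.6, 110.2, 26.5]
contact_force: [-0.3, 0.1, 0.3]
tool_pos: [438.6, 110.2, 25.5]
contact_force: [0.4, 0.3, -0.4]
tool_pos: [438.6, 110.2, 24.5]
contact_force: [0.1, 0.3, -0.9]
tool_pos: [438.6, 110.2, 23.5]
contact_force: [-0.9, -0.5, 0.2]
```

```bash

python3 -m handwheel '[[[0,0,0],[0,0,0]],[[0,0,0],[0,0,0]],[[0,0,0],[0,0,0]],[[0,0,0],[0,0,0]],[[0,0,0],[0,0,0]],[[0,0,0],[0,0,0]]]' 1
```

```text
time: 43.8
tool_pos: [438.6, 110.1, 23.6]
tcp_rot: [3.142, 0.0, 2.77]
contact_force: [-1.0, -0.2, 0.6]
grip_width: 10.9
```

Gripped at 10.9 mm wide, but only by the top few millimetres. I'll reopen, go 4 mm lower and regrip.

```bash

python3 -m handwheel '[[[0,0,0],[0,0,0]],[[0,0,0],[0,0,0]],[[0,0,-1],[0,0,0]],[[0,0,-1],[0,0,0]],[[0,0,0],[0,0,0]],[[0,0,0],[0,0,0]]]' 0.7| grep -E 'pos|force'
python3 -m handwheel '[[[0,0,-1],[0,0,0]],[[0,0,0],[0,0,0]],[[0,0,0],[0,0,0]]]' | grep -E 'pos|force'
python3 -m handwheel '[[[0,0,-1],[0,0,0]],[[0,0,0],[0,0,0]],[[0,0,0],[0,0,0]]]' | grep -E 'pos|force'
python3 -m handwheel '[[[0,0,0],[0,0,0]],[[0,0,0],[0,0,0]],[[0,0,0],[0,0,0]],[[0,0,0],[0,0,0]],[[0,0,0],[0,0,0]]]' 1
```

```text
tool_pos: [438.5, 110.2, 21.5]
contact_force: [-0.1, -0.7, 0.7]
tool_pos: [438.5, 110.2, 20.5]
contact_force: [0.5, 0.0, -0.0]
tool_pos: [438.5, 110.2, 19.5]
contact_force: [-1.4, -0.5, 0.0]
time: 45.92
tool_pos: [438.6, 110.2, 19.6]
tcp_rot: [3.141, 0.0, 2.77]
contact_force: [-0.2, -1.6, 0.8]
grip_width: 11.3
```

```bash

python3 -m handwheel '[[[0,0,5],[0,0,0]],[[0,0,15],[0,0,0]],[[0,0,40],[0,0,0]],[[0,0,40],[0,0,0]],[[0,0,10],[0,0,0]],[[0,0,0],[0,0,0]]]'
python3 -m handwheel '[[[20,-8,0],[0,0,-0.1]],[[30,-12,0],[0,0,-0.14]],[[32,-13,0],[0,0,-0.14]],[[32,-13,0],[0,0,-0.14]],[[32,-13,0],[0,0,-0.14]],[[32,-12,0],[0,0,-0.14]],[[26,-10,0],[0,0,-0.14]],[[16,-6,0],[0,0,-0.14]],[[7.5,-3,0],[0,0,-0.119]],[[0,0,0],[0,0,0]],[[0,0,0],[0,0,0]]]'
python3 - <<'E'
from h import *
st(); c=shot('wrist','w10'); spots(c,'wrist',['iron','iron_tray'])
im=c['img'][:,:,::-1].copy()
for sx in(-1,1):
  for sy in(-1,1):
    p=(654+sx*59,20+sy*88,30); u=w2pix(c,p); print(p,u.round()); cv2.circle(im,tuple(int(a) for a in u),2,(0,0,255),-1)
i=im[90:290,130:390]
cv2.imwrite('pics/crop10.png',cv2.resize(i,None,fx=3,fy=3,interpolation=cv2.INTER_CUBIC))
E
```

```text
time: 46.68
tool_pos: [438.5, 110.2, 129.6]
tcp_rot: [3.141, 0.001, 2.77]
contact_force: [-0.1, 0.6, -1.7]
grip_width: 11.5
time: 48.05
tool_pos: [665.1, 20.4, 128.1]
tcp_rot: [-3.139, -0.0, 1.574]
contact_force: [-0.7, 0.3, -2.2]
grip_width: 11.4
{'time': 48.05, 'tool_pos': [665.126, 20.389, 128.069], 'tcp_rot': [-3.139, -0.0, 1.574], 'joint_positions': [-0.084, 0.677, 1.219, 0.0, 1.248, -0.087], 'contact_force': [-0.742, 0.252, -2.21], 'grip_width': 11.405}
iron wrist 0.71 [660.5  46.1 138.6]
(595, -68, 30) [189. 266.]
(595, 108, 30) [177.  94.]
(713, -68, 30) [298. 267.]
(713, 108, 30) [306.  94.]
```

View pics/crop10.png

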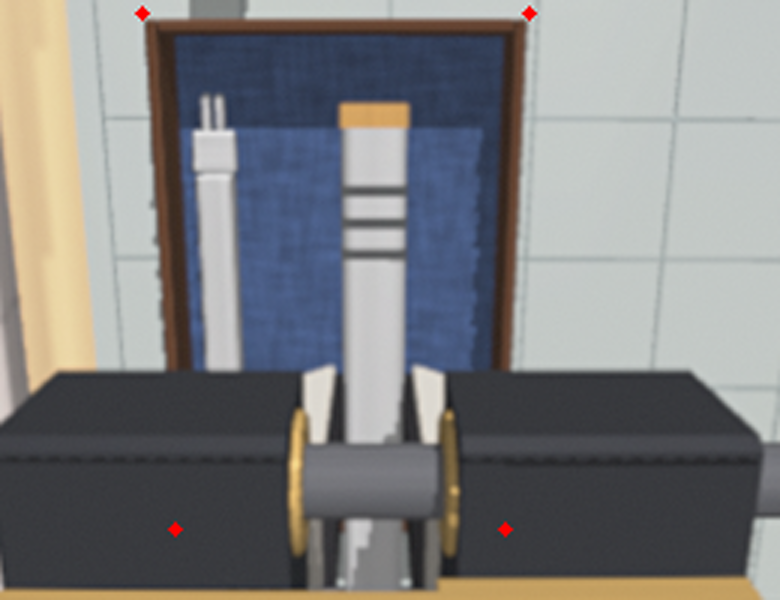

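The iron hangs level and lengthways beside the fixed iron. Tray rim corners are at (147,22) and (526,22), so its centre is about (654,17.5), which matches. Lowering.

```bash

python3 -m handwheel '[[[0,-1,-30],[0,0,0]],[[0,0,-35],[0,0,0]],[[0,0,-28],[0,0,0]],[[0,0,-15],[0,0,0]],[[0,0,-8],[0,0,0]],[[0,0,-4],[0,0,0]],[[0,0,-2],[0,0,0]],[[0,0,-1],[0,0,0]],[[0,0,0],[0,0,0]],[[0,0,0],[0,0,0]]]'
python3 -m handwheel '[[[0,0,-0.6],[0,0,0]],[[0,0,0],[0,0,0]],[[0,0,0],[0,0,0]]]'|grep -E 'pos|force'
python3 -m handwheel '[[[0,0,-0.4],[0,0,0]],[[0,0,0],[0,0,0]],[[0,0,0],[0,0,0]],[[0,0,0],[0,0,0]]]'|grep -E 'pos|force'
```

```text
time: 49.45
tool_pos: [666.2, 19.2, 6.8]
tcp_rot: [3.141, 0.0, 1.571]
contact_force: [0.3, 0.5, -1.5]
grip_width: 11.3
tool_pos: [666.0, 19.2, 5.9]
contact_force: [0.3, 0.2, -1.7]
tool_pos: [666.1, 19.2, 5.6]
contact_force: [-0.3, 0.3, -0.5]
```

```bash

python3 -m handwheel '[[[0,0,-0.4],[0,0,0]],[[0,0,0],[0,0,0]],[[0,0,0],[0,0,0]],[[0,0,0],[0,0,0]]]'|grep -E 'pos|force'
python3 -m handwheel '[[[0,0,0],[0,0,0]],[[0,0,0],[0,0,0]],[[0,0,0],[0,0,0]]]' 0.72
python3 -m handwheel '[[[0,0,10],[0,0,0]],[[0,0,30],[0,0,0]],[[0,0,50],[0,0,0]],[[0,0,50],[0,0,0]],[[-20,0,50],[0,0,0]],[[-50,0,20],[0,0,0]],[[-50,0,0],[0,0,0]],[[-50,0,0],[0,0,0]],[[-40,0,0],[0,0,0]],[[-20,0,0],[0,0,0]],[[0,0,0],[0,0,0]]]'
python3 - <<'E'
from h import *
st()
names='navy_spool tan_spool brown_bottle teal_bottle iron mallet glue_jar'.split()
ims=[]
for cam,(a,b,d,e) in dict(top=(100,240,60,440),scene=(110,310,100,400)).items():
    c=shot(cam); spots(c,cam,names); i=c['img'][a:b,d:e,::-1]; ims.append(cv2.resize(i,(780,int(780*(b-a)/(e-d))),interpolation=cv2.INTER_CUBIC))
im=np.vstack(ims); s=590/im.shape[0]
ims[0]=cv2.resize(ims[0],None,fx=.75,fy=.75); ims[1]=cv2.resize(ims[1],(ims[0].shape[1],int(ims[1].shape[0]*.75)))
im=np.vstack(ims); print(im.shape); cv2.imwrite('pics/fin.png',cv2.resize(im,None,fx=min(1,598/im.shape[0]),fy=min(1,598/im.shape[0])))
E
```

```text
tool_pos: [666.1, 19.2, 5.6]
contact_force: [-3.1, 0.8, 4.7]
time: 51.2
tool_pos: [666.0, 19.2, 4.8]
tcp_rot: [-3.141, -0.0, 1.571]
contact_force: [0.5, -0.1, -0.5]
grip_width: 25.5
time: 52.58
tool_pos: [435.4, 19.2, 216.2]
tcp_rot: [3.14, 0.0, 1.571]
contact_force: [0.8, 0.0, -0.7]
grip_width: 25.9
{'time': 52.575, 'tool_pos': [435.405, 19.216, 216.214], 'tcp_rot': [3.14, 0.0, 1.571], 'joint_positions': [-0.132, 0.182, 1.759, 0.0, 1.199, -0.132], 'contact_force': [0.789, 0.013, -0.719], 'grip_width': 25.91}
navy_spool top 0.76 [ 602.8 -199.8   58.2]
navy_spool top 0.52 [ 607.4 -260.8    7.6]
tan_spool top 0.58 [ 610.2 -255.7   56. ]
brown_bottle top 0.69 [609.8 306.2  53.6]
teal_bottle top 0.63 [612.3 250.9  53.3]
teal_bottle top 0.19 [686.6  13.   14.3]
iron top 0.66 [661.1  12.3  17.3]
mallet top 0.98 [423.3 463.6  56.4]
glue_jar top 0.61 [ 413.2 -408.3   92.5]
navy_spool scene 0.68 [ 617.1 -209.4   49.2]
tan_spool scene 0.79 [ 627.2 -264.4   50.5]
brown_bottle scene 0.56 [627.5 302.9  51.8]
teal_bottle scene 0.54 [ 438.1 -431.1   61.6]
iron scene 0.61 [673.3   5.   16.6]
mallet scene 0.69 [431.7 434.5  46.3]
mallet scene 0.6 [ 627.9 -268.7   46.9]
glue_jar scene 0.73 [ 439.9 -426.6   63.6]
(605, 585, 3)
```

View pics/fin.png

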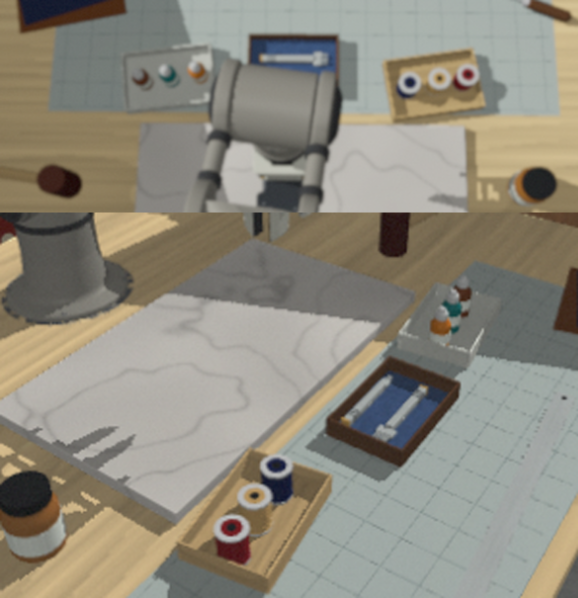

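The final view shows the three spools upright in the wood tray and the three bottles upright in the white tray. The two irons lie side by side in the felt tray, the slab is clear, and the mallet and jar are where they were. Handing in.

```bash
python3 -m handwheel '[[[0,0,0],[0,0,0]],[[0,0,0],[0,0,0]],[[0,0,0],[0,0,0]]]'; python3 -c "from plant import bot; print(bot.close_job())"
```

```text
time: 53.75
tool_pos: [436.1, 19.2, 215.2]
tcp_rot: [3.141, -0.0, 1.571]
contact_force: [-0.4, -1.2, 0.5]
grip_width: 25.8
the job is handed in; nothing more can be done
None
```

The slab is clear and the job is handed in at about 54 s of the 118 s allowed. I placed things in the order you gave: navy then tan spool, brown then teal bottle, then the iron.

**Final check:** the last top and scene pictures show:
- both spools upright beside the red one;
- both bottles upright beside the orange one;
- the iron flat and lengthways beside the other iron, with its teeth pointing the opposite way;
- the mallet and glue jar where they were, and the arm well clear of everything.

**What went wrong or disagreed:**
- **Iron grasps:** the first three closures shut above the iron without moving it. The fingertips sat roughly 20 mm higher than the stated tool geometry implies. I felt my way down in 1 mm steps and gripped it at a reported tool height of 19.5 mm. The spools and bottles were therefore held higher up than planned, but they set down without trouble.
- **Iron set-down:** I pressed it down until the force read about 5 N. The spools and bottles showed at most about 2 N, so their set-down relied mainly on height.
- **Camera differences:** the top camera put the trays about 5 mm away from where the wrist camera did, so I placed mostly by the wrist view. In the final scene picture the detector put the teal bottle at the glue jar with a middling score. The top detection and the picture itself both show it in the white tray.

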